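Move the potato-sample pots to the weighing rack in reverse order

TASK

The four unlabelled sample pots stand in a row on the cork pads of the soaking rack, and only their order tells which is which. Move them all to the empty weighing rack in reverse order, one in each compartment, so that the pot now at the left end of its row ends up at the right end of the new row, and so on. Keep each pot upright, stand it flat on the compartment's floor, and leave the wash bottle alone.

Things in the scene. Friction and masses are not known exactly. Their poses are not given: they have to be found in the camera images.
- tall_c (a point): tall slim pot, loose, white plastic with red cap: round body 40 mm across and straight to 80 mm up, then a cap 38 mm across; 100 mm high in all, about 0.11 kg. Grip the body above its middle (about 18 mm above this origin), or the cap meets the palm. Origin on its axis, half-way up; z up.
- squat_c (a point): squat wide pot, loose: round white body 50 mm across, red lid 52 mm across over the top 18 mm; 60 mm high in all, about 0.12 kg. Origin on its axis, half-way up; z up.
- square_c (a point): square pot, loose: white body 40 x 40 mm and 52 mm high, its flats facing along its own x and y, with a red cap 28 mm across and 18 mm high on top; 70 mm high in all, about 0.12 kg. Origin on its axis, half-way up; z up.
- flask_c (a point): conical flask, loose, white plastic: foot 50 mm across, narrowing from 6 mm up to a neck that is straight, 26 mm across, from 44 to 82 mm above its underside, and a red stopper as wide above it; 96 mm high in all, about 0.10 kg. The cone cannot be gripped: take the neck, about 20 mm above this origin. Origin on its axis, half-way up; z up.
- pad_tall: the fixed round cork pad on which the tall slim pot stands at the start, 62 mm across, 4 mm thick, in one of the soaking rack's compartments. Origin at the centre of its underside, on the rack's floor; axes as the soaking rack's. It stays put
- pad_squat: the fixed round cork pad on which the squat wide pot stands at the start, 62 mm across, 4 mm thick, in one of the soaking rack's compartments. Origin at the centre of its underside, on the rack's floor; axes as the soaking rack's. It stays put
- pad_square: the fixed round cork pad on which the square pot stands at the start, 62 mm across, 4 mm thick, in one of the soaking rack's compartments. Origin at the centre of its underside, on the rack's floor; axes as the soaking rack's. It stays put
- pad_flask: the fixed round cork pad on which the conical flask stands at the start, 62 mm across, 4 mm thick, in one of the soaking rack's compartments. Origin at the centre of its underside, on the rack's floor; axes as the soaking rack's. It stays put
- soak_rack: the fixed wooden soaking rack, light floor and dark rims, built as the weighing rack (same sizes and axes) but with a cork pad in each compartment, on which the pots stand. It may be the nearer or the farther of the two racks; the row of pots is along its y
- weigh_rack: the empty weighing rack: fixed shallow wooden tray, light floor, dark rims, no pads, 305 mm long (y), 80 mm wide (x), within 14 degrees of parallel to the other rack. Origin at the centre of its underside, on the bench. Four compartments, 70 x 70 mm inside, centred at y = +112.5, +37.5, -37.5, -112.5 mm, x = 0; floor 6 mm above the bench, walls 5 mm thick, tops 12 mm above the bench
- wash_bottle_c (a point): a bystander: white wash bottle with red spout, 70 mm across, 200 mm high, loose, upright. Origin on its axis 100 mm up. Leave it alone
Things that resemble listed ones, but are neither listed nor needed, are in the scene too. Leave any purple or turquoise look-alike of the part that bears squat_c alone.

How it is judged:
At the end, for the whole second after the job is handed in: each pot stands upright (7 degrees), released and at rest, on the floor (5 mm) of its compartment of the weighing rack, within 20 mm of its centre along each rack axis; the row is the reverse of the row of pads: the pot from the +y-most pad is in the -y-most compartment, and so on (((y of pad_tall in the frame of soak_rack above 0.08 m and y of tall_c in the frame of weigh_rack between -0.1325 and -0.0925 m) or (y of pad_tall in the frame of soak_rack between 0.0075 and 0.0675 m and y of tall_c in the frame of weigh_rack between -0.0575 and -0.0175 m) or (y of pad_tall in the frame of soak_rack between -0.0675 and -0.0075 m and y of tall_c in the frame of weigh_rack between 0.0175 and 0.0575 m) or (y of pad_tall in the frame of soak_rack below -0.08 m and y of tall_c in the frame of weigh_rack between 0.0925 and 0.1325 m)) and ((y of pad_squat in the frame of soak_rack above 0.08 m and y of squat_c in the frame of weigh_rack between -0.1325 and -0.0925 m) or (y of pad_squat in the frame of soak_rack between 0.0075 and 0.0675 m and y of squat_c in the frame of weigh_rack between -0.0575 and -0.0175 m) or (y of pad_squat in the frame of soak_rack between -0.0675 and -0.0075 m and y of squat_c in the frame of weigh_rack between 0.0175 and 0.0575 m) or (y of pad_squat in the frame of soak_rack below -0.08 m and y of squat_c in the frame of weigh_rack between 0.0925 and 0.1325 m)) and ((y of pad_square in the frame of soak_rack above 0.08 m and y of square_c in the frame of weigh_rack between -0.1325 and -0.0925 m) or (y of pad_square in the frame of soak_rack between 0.0075 and 0.0675 m and y of square_c in the frame of weigh_rack between -0.0575 and -0.0175 m) or (y of pad_square in the frame of soak_rack between -0.0675 and -0.0075 m and y of square_c in the frame of weigh_rack between 0.0175 and 0.0575 m) or (y of pad_square in the frame of soak_rack below -0.08 m and y of square_c in the frame of weigh_rack between 0.0925 and 0.1325 m)) and ((y of pad_flask in the frame of soak_rack above 0.08 m and y of flask_c in the frame of weigh_rack between -0.1325 and -0.0925 m) or (y of pad_flask in the frame of soak_rack between 0.0075 and 0.0675 m and y of flask_c in the frame of weigh_rack between -0.0575 and -0.0175 m) or (y of pad_flask in the frame of soak_rack between -0.0675 and -0.0075 m and y of flask_c in the frame of weigh_rack between 0.0175 and 0.0575 m) or (y of pad_flask in the frame of soak_rack below -0.08 m and y of flask_c in the frame of weigh_rack between 0.0925 and 0.1325 m)) and x of tall_c in the frame of weigh_rack between -0.02 and 0.02 m and z of tall_c in the frame of weigh_rack between 0.051 and 0.061 m and angle between each of tall_c, squat_c, square_c, flask_c's own z axis and vertical below 0.12 rad and contact force between each of tall, squat, square, flask and the fingers below 0.05 N and linear speed of each of tall, squat, square, flask below 0.02 m/s and x of squat_c in the frame of weigh_rack between -0.02 and 0.02 m and z of squat_c in the frame of weigh_rack between 0.031 and 0.041 m and x of square_c in the frame of weigh_rack between -0.02 and 0.02 m and z of square_c in the frame of weigh_rack between 0.036 and 0.046 m and x of flask_c in the frame of weigh_rack between -0.02 and 0.02 m and z of flask_c in the frame of weigh_rack between 0.049 and 0.059 m); the robot touches nothing.
It fails at once if a pot was tipped by more than about 35 degrees (angle between any of tall_c, squat_c, square_c, flask_c's own z axis and vertical above 0.6 rad).
It fails at once if the wash bottle was shifted by more than 30 mm (distance of wash_bottle_c from where it was at the start of the episode above 0.03 m).
It also fails if it takes over 120 s, if anything falls off the work surface, if the arm or the gripper's body presses on something with over 40 N, if the wrist force passes 120 N, or if a joint passes its speed limit or range.

ROBOT

A 7-joint arm with a two-finger parallel gripper is mounted at the origin on the work surface. World frame = base frame: x ahead of the robot, y to its left, z up, the work surface at z = 0. Lengths are in m, angles in rad, forces in N, time in s.
With the tool pointing down it reaches from about 0.4 to 0.85 m from the base axis. Payload 10.4 kg.
Tool frame: the origin (TCP) lies midway between the tips of the shut fingers; the grasp point (between the pads) lies 19 mm behind it (manip.pinch_z is the distance from the TCP to the grasp point, in m); y points along the fingers, x is the direction in which the jaws open and shut, and the axes are right-handed (so a half turn about y gives the same grasp; the last joint's range is limited). The gripper opens to 85 mm and grips with 20 to 120 N. Pads are 22 mm wide; open, the fingers measure 114 mm over their backs; the gripper's body (76 mm by 85 mm) begins 54 mm behind the grasp point. The pads swing forward as they close: fully open they stand 13 mm farther back than shut.
Start: joints at [1.325, 0.332, -0.065, 1.46, 0.022, 1.35, -0.088], TCP at [0.138, -0.61, 0.231] pointing down, gripper open.
Joint ranges: [-2.6, 2.6], [-0.5, 2.12], [-1.47, 1.34], [0.16, 2.42], [-1.27, 4.41], [0.06, 2.06], [-2.6, 2.6]. Speed limits (rad/s): [2.22, 2.22, 2.79, 2.79, 3.14, 3.14, 3.14].

INTERFACE

Orientations are given as a unit quaternion [x, y, z, w].
In Python, from workcell import manip gives the robot as it stands.
- The arm moves only by the shell command python3 -m pendant 'ROWS' [OPENING] [FORCE]. ROWS is a JSON object of lists of equal length, an entry for each row: "offset": the shift along the tool's x, y, z scaled (see below), a list of three; "turn": the turn, a rotation vector about the tool's x, y, z scaled (see below), a list of three. A call has 1 to 12 rows; each row is the pose to reach, as a shift and turn from the pose measured when the call began, along the tool's axes at that moment; what a row does not reach only later rows make up. The controller multiplies each number of a shift by 200 mm and each number of a turn by 45 degrees. A row lasts 1/8 s, in which the tool goes at most 62.5 mm and 10.7 degrees, less where a joint would pass 70% of its speed; a pose out of reach is approached as far as the arm can. A call with a number of a shift or a turn outside -1 to 1 is refused whole. A call with a gripper value outside its range is refused whole. OPENING is the opening in per cent of the stroke, from 0 (shut) to 100 (fully open), set as the call begins (- or left out, the last holds). The fingers move at their own pace and stop on an object; FORCE is the grip in N (left out, the last holds). Time passes only in rows, so rows that repeat a pose let the fingers close. It gives the time, the measured TCP pose, the force and the opening at its end, in the units of the state.
- manip.get_obs(): the state, without advancing time (a new reading comes with each control period).
- manip.camera(name): name is "scene" or "top" or "wrist"; returns (picture, depth): 400x640x3 uint8, red, green, blue; 400x640 float32, m along the optical axis (not along the pixel's ray), 0 where there is no reading.
- manip.camera_model(name): a dict with "intrinsics" (3x3 intrinsics, pixels), "R" (3x3) and "t" (3): a world point X has camera coordinates R X + t; the wrist camera has in their place "tool_from_camera" (4x4, takes a point from camera to tool coordinates, whose origin is the TCP and whose axes are the tool frame's). Camera axes: x right, y down, z forward; pixel columns grow to the right and rows downward; lengths in m; the calibration is good to about 2 mm. The wrist camera is an equidistant fisheye: a pixel r from the principal point sees the ray r / f radians off the axis. A picture is of the moment at which its call begins: read the wrist's pose just before it. camera_model takes no time and is no camera call.
- manip.hand_in(): hands the job in, once; it reports no verdict.
The state is a dict: "clock": time; "joint_pos": joint angles; "joint_velocities": joint speeds; "tau": joint torques, N m; "position": TCP position; "ee_rot": TCP orientation; "ft_force": force on the tool from outside, world axes, zero at the start; "torque": the same for the moment, N m; "grip_width": opening from 0.0 (shut) to 1.0 (fully open).
Only numpy, scipy, OpenCV 4.12 (cv2) and the standard library are available. Lean on these libraries where they do the work, as an engineer would, in place of code of your own. Each camera call takes 0.05 s, during which the arm holds its last target. There are 200 camera calls.

## Working session

There is one attempt and no reset: what is moved stays moved. The work goes in short steps, Python scripts to look and compute and a shell command to move; the robot and the scene stay as the last step left them, time stands still between calls to the robot, and variables do not carry over. Pictures are saved under pics/ and viewed, about 12 in all and at most 16, crops included, and the job is handed in when it is done.

```bash
mkdir -p pics; ls; python3 - <<'E'
from workcell import manip
import cv2,numpy as np
print(manip.get_obs()); print(manip.pinch_z)
for n in("top","scene"):
    p,d=manip.camera(n); m=manip.camera_model(n); np.savez(n+"0.npz",p=p,d=d,**{k:np.array(v) for k,v in m.items() if k in("intrinsics","R","t")})
    cv2.imwrite(f"pics/{n}0.png",p[:,:,::-1]); print(n,m)
print(manip.camera_model("wrist"))
E
```

```text
pics
{'clock': 0.0, 'joint_pos': array([ 1.32538761,  0.33286822, -0.06468209,  1.46092302,  0.02162075,
        1.34988013, -0.08847175]), 'joint_velocities': array([ 0.00120774,  0.00110155, -0.00076258, -0.00017806, -0.00134156,
       -0.00339638, -0.00107659]), 'tau': array([ 4.01588632e-04, -6.25440717e+01,  4.94728459e-02, -3.91617107e+01,
        1.63824140e-02,  9.66484426e-03,  9.91041361e-06]), 'position': array([ 0.13800511, -0.6092043 ,  0.2305269 ]), 'ee_rot': array([-0.5522155 ,  0.44170407, -0.44090246,  0.55277535]), 'ft_force': array([-0.32108068, -0.23388767,  0.15811397]), 'torque': array([0.0302852 , 0.03579268, 0.03287831]), 'grip_width': 1.0012038226776478}
0.0187
top {'intrinsics': array([[370.76254356,   0.        , 325.26154063],
       [  0.        , 370.76254356, 198.08056788],
       [  0.        ,   0.        ,   1.        ]]), 'R': array([[-0.01834727, -0.99982411, -0.00388878],
       [-0.99824507,  0.01853704, -0.05624196],
       [ 0.05630415,  0.00285007, -0.9984096 ]]), 't': array([0.12365511, 0.5024989 , 0.94185195])}
scene {'intrinsics': array([[
[... 182 characters left out ...]
32, -0.00674367],
       [ 0.74814124, -0.26717744, -0.60737213],
       [-0.57482597,  0.1962689 , -0.79438884]]), 't': array([-0.27369401, -0.26916518,  1.31405833])}
{'intrinsics': array([[309.70691629,   0.        , 319.11930356],
       [  0.        , 309.70691629, 202.84957497],
       [  0.        ,   0.        ,   1.        ]]), 'tool_from_camera': array([[ 9.99999842e-01,  4.84061801e-04,  2.85335356e-04,
        -5.83696461e-04],
       [-1.35077019e-04, -2.85821000e-01,  9.58283016e-01,
        -1.43190235e-01],
       [ 5.45423040e-04, -9.58282903e-01, -2.85820889e-01,
         7.26780624e-02],
       [ 0.00000000e+00,  0.00000000e+00,  0.00000000e+00,
         1.00000000e+00]])}
```

View images.

View pics/top0.png

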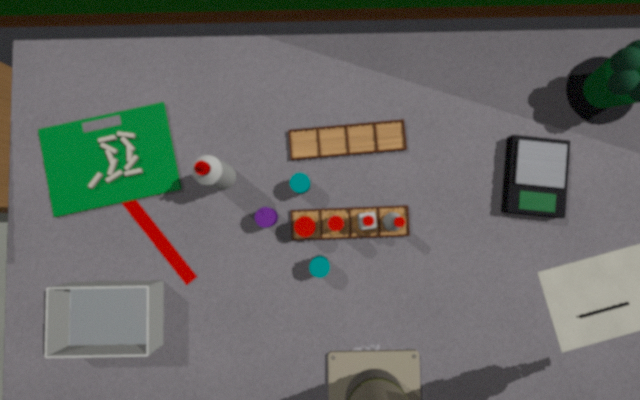

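View pics/scene0.png

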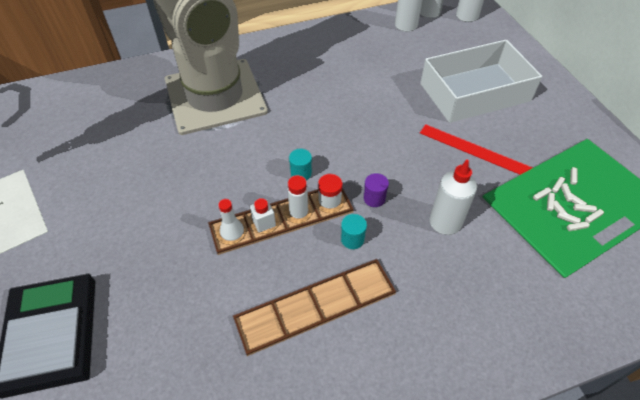

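Top view: the soaking rack is the near one (x 290–410, y 205–240). Pots from left (+y) to right: squat (305,226), tall (335,223), square (368,220), flask (397,222). The empty weighing rack is at (347,140) and the bottle at (210,170). What could be taken for the squat pot: the red-lidded one at (305,226), purple (265,217), turquoise (300,183) and (318,267). I choose the red-lidded one, because it stands on a pad in the rack.

```bash
cat > h.py <<'E'
import cv2,numpy as np
from scipy.spatial.transform import Rotation as Ro
def load(n): z=np.load(n); return z["p"],z["d"],z["intrinsics"],z["R"],z["t"]
def pts(d,K,R,t):
    v,u=np.mgrid[:d.shape[0],:d.shape[1]]
    c=np.stack([(u-K[0,2])/K[0,0]*d,(v-K[1,2])/K[1,1]*d,d],-1)
    return (c-t)@R
def plane(uv,z,K,R,t):
    uv=np.atleast_2d(uv).astype(float)
    r=np.c_[(uv[:,0]-K[0,2])/K[0,0],(uv[:,1]-K[1,2])/K[1,1],np.ones(len(uv))]@R
    o=-R.T@t; return o+r*((z-o[2])/r[:,2])[:,None]
def proj(X,K,R,t): c=R@np.asarray(X)+t; return (K@c)[:2]/c[2]
def pose(obs): return Ro.from_quat(obs["ee_rot"]),np.array(obs["position"])
def rows(obs,target,ang=None):
    """offset & turn in controller units; ang = world yaw of tool x (tool y down)"""
    R,p=pose(obs); o=R.inv().apply(np.array(target)-p)/0.2
    if ang is None: return o.round(3),None
    x=np.array([np.cos(ang),np.sin(ang),0]);y=np.array([0,0,-1.]);T=Ro.from_matrix(np.c_[x,y,np.cross(x,y)])
    return o.round(3),((R.inv()*T).as_rotvec()/(np.pi/4)).round(3)
E
python3 - <<'E'
from h import *
from workcell import manip
print(pose(manip.get_obs())[0].as_matrix().round(2))
for n in("top","scene"):
    p,d,K,R,t=load(n+"0.npz"); P=pts(d,K,R,t); hsv=cv2.cvtColor(p,cv2.COLOR_RGB2HSV)
    H,S,V=cv2.split(hsv); red=(((H<6)|(H>174))&(S>180)&(V>80)).astype(np.uint8)
    k,l,st,c=cv2.connectedComponentsWithStats(red)
    for i in range(1,k):
        if st[i,4]<15: continue
        q=P[l==i]; zt=np.percentile(q[:,2],95); top=q[q[:,2]>zt-.005]
        print(n,c[i].round(1),st[i,4],"ztop %.3f"%zt,"toppts",len(top),((top.max(0)+top.min(0))/2).round(4),top.mean(0).round(4))
    wood=((H>5)&(H<22)&(S>70)&(abs(P[...,2]-.008)<.02)).astype(np.uint8)
    wood=cv2.morphologyEx(wood,cv2.MORPH_CLOSE,np.ones((5,5)))
    cs,_=cv2.findContours(wood,cv2.RETR_EXTERNAL,cv2.CHAIN_APPROX_NONE)
    for cc in cs:
        if cv2.contourArea(cc)<1500: continue
        w=plane(cc[:,0],.012,K,R,t)[:,:2]; print(n,"rack",cc[:,0].mean(0),cv2.minAreaRect((w*1000).astype(np.float32)))
p=load("top0.npz")[0]; cv2.imwrite("pics/crop.png",cv2.resize(p[115:285,230:430,::-1],None,fx=4,fy=3.5,interpolation=2)[:600])
E
```

```text
[[ 0.22 -0.    0.98]
 [-0.98  0.    0.22]
 [-0.   -1.   -0.  ]]
top [201.6 167.8] 146 ztop 0.198 toppts 14 [0.5109 0.2483 0.5809] [0.5586 0.3627 0.2527]
top [160. 241.] 1225 ztop 0.005 toppts 1079 [0.3996 0.3764 0.4845] [0.4024 0.5427 0.0104]
top [304.5 226.6] 337 ztop 0.072 toppts 289 [0.4325 0.1503 0.518 ] [0.434  0.1648 0.0846]
top [335.4 223.2] 191 ztop 0.111 toppts 177 [0.4411 0.0914 0.1095] [0.4407 0.0918 0.109 ]
top [367.7 220.5] 65 ztop 0.081 toppts 64 [0.4454 0.0138 0.0793] [0.4454 0.0134 0.0788]
top [398.8 221.7] 77 ztop 0.106 toppts 73 [0.4418 0.022  0.5354] [ 0.4415 -0.0539  0.1163]
top rack [349.68512111 222.59515571] ((440.5815734863281, 53.22870635986328), (79.08293151855469, 303.3524169921875), 1.2407057285308838)
top rack [347.15789474 139.43157895] ((656.8279418945312, 55.32909393310547), (80.5189437866211, 303.8387756347656), 4.079904556274414)
scene [474.9 149.9] 1083 ztop 0.005 toppts 982 [0.6706 0.2857 0.4393] [0.4126 0.5452 0.007 ]
scene [462.5 172.5] 245 ztop 0.195 toppts 22 [0.8086 0.1558 0.5341] [0.6591 0.2983 0.319 ]
scene [329.8 184.9] 405 ztop 0.072 toppts 310 [0.7306 0.0587 0.4725] [0.4452 0.1627 0.077 ]
scene [296.9 184.3] 252 ztop 0.111 toppts 195 [0.7373 0.0184 0.4925] [0.4484 0.0903 0.1128]
scene [260.8 205.2] 138 ztop 0.081 toppts 104 [ 0.7417 -0.0238  0.4775] [0.4555 0.0109 0.0867]
scene [224.8 205.3] 121 ztop 0.106 toppts 97 [ 0.7411 -0.059   0.49  ] [ 0.4527 -0.0578  0.1128]
scene rack [311.72176309 306.32782369] ((663.2637329101562, 54.58351135253906), (81.98280334472656, 303.7432861328125), 4.215396881103516)
scene rack [276.8453159  220.72331155] ((447.5997314453125, 52.213966369628906), (84.58921813964844, 303.2623291015625), 1.2619699239730835)
```

View pics/crop.png

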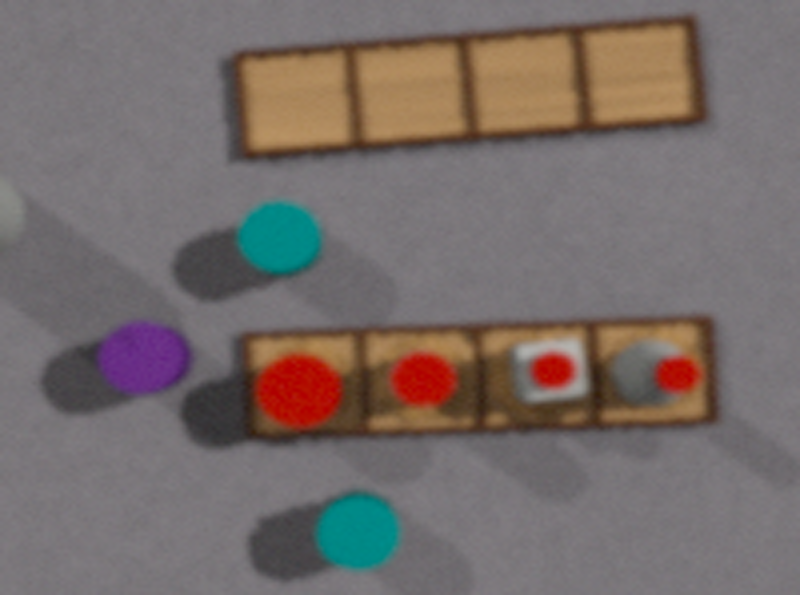

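The crop confirms the red-lidded squat pot on its pad. Moving toward the racks for a wrist view.

```bash
python3 -m pendant '{"offset":[[-0.97,-0.25,0.97],[-0.97,-0.25,0.97],[-0.97,-0.25,0.97],[-0.97,-0.25,0.97],[-0.97,-0.25,0.97],[-0.97,-0.25,0.97],[-0.97,-0.25,0.97]],"turn":[[0,-1,0],[0,-1,0],[0,-1,0],[0,-1,0],[0,-1,0],[0,-1,0],[0,-1,0]]}' 100
python3 -c "
from h import *
from workcell import manip
print(rows(manip.get_obs(),[.44,.02,.28],np.radians(1.24)))"
```

```text
clock: 0.98
position: [0.2833, -0.3782, 0.2804]
ee_rot: [-0.679, 0.198, -0.197, 0.679]
ft_force: [0.1, -0.4, -0.2]
grip_width: 0.998
(array([-0.406,  0.004,  2.101]), array([-0.002, -0.748, -0.002]))
```

```bash
python3 -m pendant '{"offset":[[0,0,1],[0,0,1],[0,0,1],[0,0,1],[0,0,1]],"turn":[[0,-0.748,0],[0,-0.748,0],[0,-0.748,0],[0,-0.748,0],[0,-0.748,0]]}'
python3 -c "
from h import *
from workcell import manip
print(rows(manip.get_obs(),[.44,.02,.28],np.radians(1.24)))"
```

```text
clock: 1.6
position: [0.3902, -0.2104, 0.2802]
ee_rot: [-0.706, -0.006, 0.007, 0.708]
ft_force: [-0.4, -0.1, -0.4]
grip_width: 1.003
(array([0.271, 0.003, 1.147]), array([-0.003, -0.003, -0.002]))
```

```bash
python3 -m pendant '{"offset":[[0.27,0,1],[0.27,0,1],[0.27,0,1],[0.27,0,1],[0.27,0,1]],"turn":[[0,0,0],[0,0,0],[0,0,0],[0,0,0],[0,0,0]]}'
cat >> h.py <<'E'
def snap(name):
    from workcell import manip
    o=manip.get_obs(); p,d=manip.camera("wrist"); m=manip.camera_model("wrist"); R,t=pose(o)
    T=np.eye(4);T[:3,:3]=R.as_matrix();T[:3,3]=t
    C=T@m["tool_from_camera"]; np.savez(name+".npz",p=p,d=d,C=C,K=m["intrinsics"])
    cv2.imwrite(f"pics/{name}.png",p[:,:,::-1]); return p,d,C,m["intrinsics"]
def wray(uv,C,K):
    uv=np.atleast_2d(uv).astype(float); a=(uv-K[:2,2])/K[0,0]; th=np.linalg.norm(a,axis=1)[:,None]
    return np.c_[a/np.maximum(th,1e-9)*np.sin(th),np.cos(th)]
def wplane(uv,z,C,K):
    r=wray(uv,C,K)@C[:3,:3].T; o=C[:3,3]; return o+r*((z-o[2])/r[:,2])[:,None]
def wpts(d,C,K):
    v,u=np.mgrid[:d.shape[0],:d.shape[1]]; r=wray(np.c_[u.ravel(),v.ravel()],C,K)
    q=r/r[:,2:]*d.reshape(-1,1); return (q@C[:3,:3].T+C[:3,3]).reshape(*d.shape,3)
def wproj(X,C,K):
    c=C[:3,:3].T@(np.asarray(X)-C[:3,3]); th=np.arctan2(np.hypot(*c[:2]),c[2]); return K[:2,2]+K[0,0]*th*c[:2]/np.hypot(*c[:2])
E
python3 -c "
from h import *
snap('w1')"
```

```text
clock: 2.22
position: [0.4405, -0.0105, 0.2804]
ee_rot: [-0.706, -0.006, 0.007, 0.708]
ft_force: [-0.5, 0.1, -0.2]
grip_width: 1.002
```

View pics/w1.png

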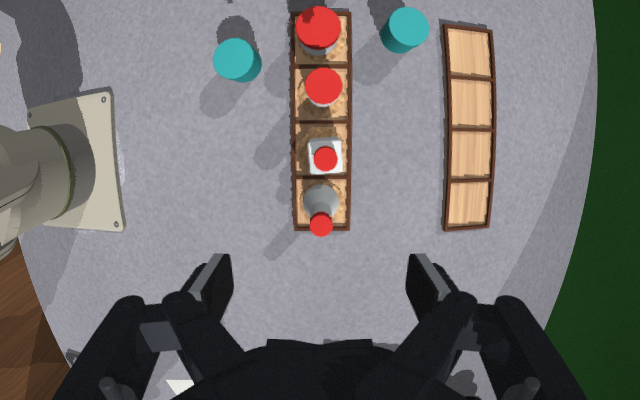

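Wrist view: squat (319,28), tall (323,86), square (325,158), flask (321,226), and the empty rack at columns 445–495. Next I measure them all here.

```bash
python3 - <<'E'
from h import *
z=np.load("w1.npz");p,d,C,K=z["p"],z["d"],z["C"],z["K"]
P=wpts(d,C,K); H,S,V=cv2.split(cv2.cvtColor(p,cv2.COLOR_RGB2HSV))
red=(((H<6)|(H>174))&(S>150)&(V>80)).astype(np.uint8)
k,l,st,c=cv2.connectedComponentsWithStats(red)
for i in range(1,k):
    if st[i,4]<60: continue
    q=P[l==i]; zt=np.percentile(q[:,2],80); cs,_=cv2.findContours(((l==i)&(abs(P[...,2]-zt)<.004)).astype(np.uint8),0,1)
    cc=max(cs,key=cv2.contourArea); w=wplane(cc[:,0],zt,C,K)[:,:2]*1000
    print(c[i].round(1),"ztop %.3f"%zt,"minEnc",cv2.minEnclosingCircle(w.astype(np.float32)))
wh=((S<40)&(abs(P[...,2]-.062)<.004)&(V>120)).astype(np.uint8); wh[:, :290]=0;wh[:,360:]=0;wh[:125]=0;wh[185:]=0
wh|=(red&(l==l[158,325])) 
cs,_=cv2.findContours(wh,0,1);cc=max(cs,key=cv2.contourArea);print("square",cv2.minAreaRect((wplane(cc[:,0],.062,C,K)[:,:2]*1000).astype(np.float32)))
wood=((H>5)&(H<22)&(S>70)&(abs(P[...,2]-.01)<.012)).astype(np.uint8); wood[:,:280]=0
wood=cv2.morphologyEx(wood,cv2.MORPH_CLOSE,np.ones((3,3)))
cs,_=cv2.findContours(wood,0,1)
for cc in cs:
    if cv2.contourArea(cc)<3000: continue
    w=(wplane(cc[:,0],.012,C,K)[:,:2]*1000).astype(np.float32)
    print("rack",cc[:,0].mean(0),cv2.minAreaRect(w))
E
```

```text
[317.7  26.9] ztop 0.071 minEnc ((435.3402099609375, 164.90335083007812), 25.800865173339844)
[323.   84.9] ztop 0.111 minEnc ((442.234375, 91.75138092041016), 18.679561614990234)
[324.9 158.3] ztop 0.081 minEnc ((446.13824462890625, 12.830303192138672), 13.427973747253418)
[320.7 224. ] ztop 0.107 minEnc ((442.33544921875, -56.14724349975586), 13.302594184875488)
square ((446.58642578125, 12.461444854736328), (39.26302719116211, 39.48725509643555), 5.358610153198242)
rack [468.04453441 126.68421053] ((656.9736938476562, 54.173583984375), (84.57327270507812, 304.97149658203125), 4.141385555267334)
rack [320.74576271 122.35310734] ((441.454345703125, 52.327430725097656), (79.84649658203125, 304.708984375), 1.2317386865615845)
```

```bash
cat > g.py <<'E'
import sys
from h import *
from workcell import manip
a=[float(v) for v in sys.argv[1:]]
print(*rows(manip.get_obs(),a[:3],np.radians(a[3])))
E
python3 g.py .435 .165 .14 1.2; python3 g.py .435 .165 .016 1.2
```

```text
[-0.011  0.703  0.882] [-0.003 -0.006 -0.003]
[-0.009  1.323  0.881] [-0.003 -0.006 -0.003]
```

```bash
python3 -m pendant '{"offset":[[-0.01,0.1,0.3],[-0.01,0.2,0.6],[-0.01,0.4,0.882],[-0.01,0.6,0.882],[-0.01,0.75,0.882],[-0.01,0.9,0.882],[-0.01,1,0.882],[-0.01,1,0.882]],"turn":[[0,0,0],[0,0,0],[0,0,0],[0,0,0],[0,0,0],[0,0,0],[0,0,0],[0,0,0]]}'; python3 g.py .435 .165 .016 1.2
```

```text
clock: 3.28
position: [0.4347, 0.1623, 0.0791]
ee_rot: [-0.707, -0.002, 0.006, 0.707]
ft_force: [0.6, -0.1, 1.0]
grip_width: 1.0
[0.003 0.315 0.013] [-0.001 -0.011 -0.007]
```

```bash
python3 -c "
from h import *
snap('w2')"
```

```text
(no output)
```

View pics/w2.png

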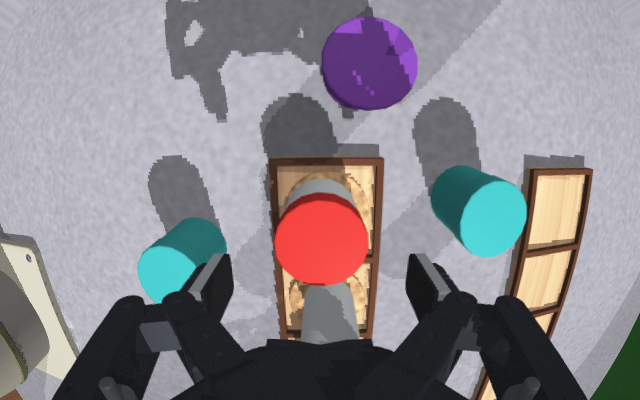

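The squat pot (321,240) is centred between the jaws, with turquoise pots close on both sides. I'll narrow the jaws a little and go down.

```bash
python3 -m pendant '{"offset":[[0,0.1,0.01],[0,0.2,0.01],[0,0.28,0.01],[0,0.315,0.01],[0,0.315,0.01],[0,0.315,0.01]],"turn":[[0,0,0],[0,0,0],[0,0,0],[0,0,0],[0,0,0],[0,0,0]]}' 82 && python3 -m pendant '{"offset":[[0,0,0],[0,0,0],[0,0,0],[0,0,0],[0,0,0],[0,0,0],[0,0,0]],"turn":[[0,0,0],[0,0,0],[0,0,0],[0,0,0],[0,0,0],[0,0,0],[0,0,0]]}' 0 50
```

```text
clock: 4.08
position: [0.4355, 0.1654, 0.0179]
ee_rot: [-0.706, -0.003, 0.005, 0.708]
ft_force: [1.2, -0.3, 0.4]
grip_width: 0.819
clock: 4.95
position: [0.4359, 0.1655, 0.0186]
ee_rot: [-0.707, -0.004, 0.005, 0.708]
ft_force: [-2.8, -2.1, 7.5]
grip_width: 0.59
```

```bash
python3 -m pendant '{"offset":[[0,-0.2,0],[0,-0.4,0],[0,-0.6,0],[0,-0.7,0],[0,-0.7,0]],"turn":[[0,0,0],[0,0,0],[0,0,0],[0,0,0],[0,0,0]]}'; python3 g.py .6655 -.0575 .15 4.1
```

```text
clock: 5.58
position: [0.437, 0.1654, 0.1598]
ee_rot: [-0.707, -0.005, 0.004, 0.707]
ft_force: [-0.6, -1.1, -1.3]
grip_width: 0.586
[ 1.129  0.049 -1.128] [-0.001 -0.075  0.001]
```

```bash
python3 -m pendant '{"offset":[[0.2,0,-0.2],[0.4,0,-0.4],[0.6,0,-0.6],[0.8,0,-0.8],[1,0,-1],[1,0,-1]],"turn":[[0,-0.02,0],[0,-0.04,0],[0,-0.075,0],[0,-0.075,0],[0,-0.075,0],[0,-0.075,0]]}'; python3 g.py .6655 -.0575 .03 4.1
```

```text
clock: 6.32
position: [0.6406, -0.0368, 0.1564]
ee_rot: [-0.706, -0.022, 0.024, 0.707]
ft_force: [-0.9, 0.4, -1.0]
grip_width: 0.589
[ 0.119  0.631 -0.112] [-0.001 -0.008 -0.003]
```

```bash
python3 -m pendant '{"offset":[[0.12,0.1,-0.11],[0.12,0.3,-0.11],[0.12,0.5,-0.11],[0.12,0.6,-0.11],[0.12,0.67,-0.11],[0.12,0.69,-0.11],[0.12,0.7,-0.11],[0.12,0.71,-0.11],[0.12,0.712,-0.11],[0.12,0.712,-0.11]],"turn":[[0,-0.01,0],[0,-0.01,0],[0,-0.01,0],[0,-0.01,0],[0,-0.01,0],[0,-0.01,0],[0,-0.01,0],[0,-0.01,0],[0,-0.01,0],[0,-0.01,0]]}'
```

```text
clock: 7.58
position: [0.6662, -0.0572, 0.0148]
ee_rot: [-0.706, -0.025, 0.026, 0.707]
ft_force: [-1.3, 0.0, 5.5]
grip_width: 0.588
```

Contact force is about 5.5 N, so the pot is on the floor. Release and go back up.

```bash
python3 -m pendant '{"offset":[[0,0,0],[0,0,0],[0,0,0],[0,0,0],[0,0,0],[0,-0.1,0],[0,-0.3,0],[0,-0.6,0],[0,-0.8,0],[0,-0.8,0],[0,-0.8,0]],"turn":[[0,0,0],[0,0,0],[0,0,0],[0,0,0],[0,0,0],[0,0,0],[0,0,0],[0,0,0],[0,0,0],[0,0,0],[0,0,0]]}' 100; python3 g.py .4415 .0917 .18 1.2
```

```text
clock: 8.95
position: [0.6662, -0.0573, 0.1752]
ee_rot: [-0.707, -0.026, 0.026, 0.707]
ft_force: [0.2, 0.3, -0.6]
grip_width: 1.001
[-1.066 -0.023  0.825] [-0.     0.066 -0.001]
```

```bash
python3 -m pendant '{"offset":[[-0.2,0,0.15],[-0.4,0,0.3],[-0.6,0,0.45],[-0.8,0,0.6],[-1,0,0.825],[-1,0,0.825],[-1,0,0.825]],"turn":[[0,0.02,0],[0,0.04,0],[0,0.066,0],[0,0.066,0],[0,0.066,0],[0,0.066,0],[0,0.066,0]]}'; python3 g.py .4415 .0917 .055 1.2
```

```text
clock: 9.82
position: [0.4546, 0.0921, 0.175]
ee_rot: [0.707, 0.007, -0.008, -0.707]
ft_force: [1.2, -0.4, -0.5]
grip_width: 0.997
[-0.065  0.6   -0.   ] [ 0.001 -0.001 -0.001]
```

```bash
python3 -m pendant '{"offset":[[-0.065,0,0],[-0.065,0.1,0],[-0.065,0.3,0],[-0.065,0.5,0],[-0.065,0.57,0],[-0.065,0.6,0],[-0.065,0.6,0]],"turn":[[0,0,0],[0,0,0],[0,0,0],[0,0,0],[0,0,0],[0,0,0],[0,0,0]]}' && python3 -m pendant '{"offset":[[0,0,0],[0,0,0],[0,0,0],[0,0,0],[0,0,0],[0,0,0],[0,0,0],[0,0,0]],"turn":[[0,0,0],[0,0,0],[0,0,0],[0,0,0],[0,0,0],[0,0,0],[0,0,0],[0,0,0]]}' 0 50 && python3 -m pendant '{"offset":[[0,-0.1,0],[0,-0.3,0],[0,-0.5,0],[0,-0.65,0],[0,-0.7,0],[0,-0.7,0]],"turn":[[0,0,0],[0,0,0],[0,0,0],[0,0,0],[0,0,0],[0,0,0]]}' ; python3 g.py .6602 .0173 .2 4.1
```

```text
clock: 10.7
position: [0.4422, 0.0917, 0.0557]
ee_rot: [0.707, 0.007, -0.007, -0.707]
ft_force: [0.4, -0.1, 0.5]
grip_width: 1.002
clock: 11.7
position: [0.4426, 0.0917, 0.0565]
ee_rot: [0.707, 0.007, -0.007, -0.707]
ft_force: [-2.9, -1.5, 9.3]
grip_width: 0.452
clock: 12.45
position: [0.4425, 0.0916, 0.1962]
ee_rot: [0.708, 0.007, -0.007, -0.707]
ft_force: [-0.8, -0.3, -1.1]
grip_width: 0.45
[ 1.081 -0.018 -0.393] [ 0.002 -0.066  0.001]
```

```bash
python3 -m pendant '{"offset":[[0.25,0,-0.08],[0.5,0,-0.16],[0.75,0,-0.24],[1,0,-0.39],[1,0,-0.39],[1,0,-0.39]],"turn":[[0,-0.02,0],[0,-0.04,0],[0,-0.066,0],[0,-0.066,0],[0,-0.066,0],[0,-0.066,0]]}';  python3 g.py .6602 .0173 .0525 4.1;python3 -c "
from h import *
snap('w3')"
```

```text
clock: 13.2
position: [0.6432, 0.0184, 0.1942]
ee_rot: [0.707, 0.025, -0.026, -0.707]
ft_force: [-0.4, 1.2, -1.2]
grip_width: 0.45
[ 0.086  0.708 -0.011] [ 0.     0.001 -0.003]
```

View pics/w3.png

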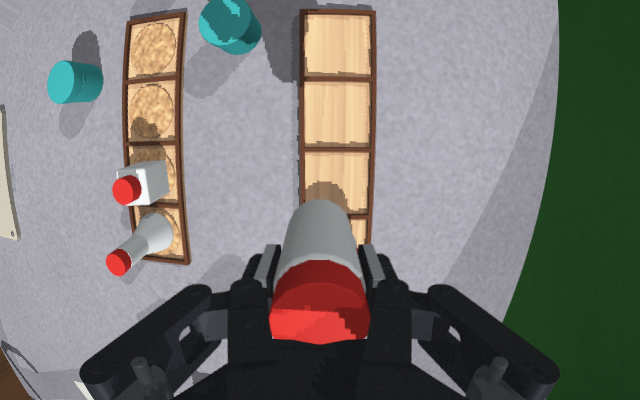

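The tall pot (320,250) is held upright by its body over the rack, with the shadow where expected. Lowering it.

```bash
python3 -m pendant '{"offset":[[0.086,0.05,-0.01],[0.086,0.2,-0.01],[0.086,0.4,-0.01],[0.086,0.55,-0.01],[0.086,0.64,-0.01],[0.086,0.68,-0.01],[0.086,0.695,-0.01],[0.086,0.705,-0.01],[0.086,0.71,-0.01],[0.086,0.71,-0.01]],"turn":[[0,0,0],[0,0,0],[0,0,0],[0,0,0],[0,0,0],[0,0,0],[0,0,0],[0,0,0],[0,0,0],[0,0,0]]}'
```

```text
clock: 14.5
position: [0.6603, 0.0178, 0.0534]
ee_rot: [0.707, 0.025, -0.026, -0.706]
ft_force: [0.3, -0.7, -1.7]
grip_width: 0.45
```

```bash
python3 -m pendant '{"offset":[[0,0.004,0],[0,0.008,0],[0,0.01,0],[0,0.01,0]],"turn":[[0,0,0],[0,0,0],[0,0,0],[0,0,0]]}'
```

```text
clock: 15.0
position: [0.6605, 0.0178, 0.0526]
ee_rot: [0.707, 0.026, -0.026, -0.706]
ft_force: [-3.8, -0.8, 7.7]
grip_width: 0.456
```

Contact. Release, and take the square pot next.

```bash
python3 -m pendant '{"offset":[[0,0,0],[0,0,0],[0,0,0],[0,0,0],[0,0,0],[0,-0.1,0],[0,-0.3,0],[0,-0.5,0],[0,-0.7,0],[0,-0.7,0],[0,-0.7,0]],"turn":[[0,0,0],[0,0,0],[0,0,0],[0,0,0],[0,0,0],[0,0,0],[0,0,0],[0,0,0],[0,0,0],[0,0,0],[0,0,0]]}' 100; python3 g.py .4463 .0128 .17 5.3
```

```text
clock: 16.38
position: [0.6605, 0.018, 0.1931]
ee_rot: [0.707, 0.026, -0.026, -0.706]
ft_force: [0.3, 0.1, -0.5]
grip_width: 1.0
[-1.07   0.115  0.052] [ 0.002 -0.025  0.   ]
```

```bash
python3 -m pendant '{"offset":[[-0.25,0,0],[-0.5,0,0.03],[-0.75,0,0.05],[-1,0.05,0.05],[-1,0.1,0.05],[-1,0.1,0.05]],"turn":[[0,-0.02,0],[0,-0.02,0],[0,-0.02,0],[0,-0.025,0],[0,-0.025,0],[0,-0.025,0]]}'; python3 g.py .4463 .0128 .02 5.3
```

```text
clock: 17.12
position: [0.46, 0.0128, 0.1726]
ee_rot: [0.707, 0.032, -0.033, -0.706]
ft_force: [0.0, 0.2, 0.5]
grip_width: 1.001
[-0.068  0.763  0.008] [ 0.002 -0.001 -0.001]
```

```bash
python3 -m pendant '{"offset":[[-0.068,0,0],[-0.068,0.1,0],[-0.068,0.3,0],[-0.068,0.5,0],[-0.068,0.65,0],[-0.068,0.74,0],[-0.068,0.763,0],[-0.068,0.763,0]],"turn":[[0,0,0],[0,0,0],[0,0,0],[0,0,0],[0,0,0],[0,0,0],[0,0,0],[0,0,0]]}' && python3 -m pendant '{"offset":[[0,0,0],[0,0,0],[0,0,0],[0,0,0],[0,0,0],[0,0,0],[0,0,0],[0,0,0]],"turn":[[0,0,0],[0,0,0],[0,0,0],[0,0,0],[0,0,0],[0,0,0],[0,0,0],[0,0,0]]}' 0 50 && python3 -m pendant '{"offset":[[0,-0.1,0],[0,-0.3,0],[0,-0.5,0],[0,-0.65,0],[0,-0.7,0],[0,-0.7,0]],"turn":[[0,0,0],[0,0,0],[0,0,0],[0,0,0],[0,0,0],[0,0,0]]}' ; python3 g.py .6548 .0921 .16 4.1
```

```text
clock: 18.12
position: [0.4469, 0.012, 0.02]
ee_rot: [0.706, 0.032, -0.033, -0.706]
ft_force: [-0.5, -1.1, -0.3]
grip_width: 0.997
clock: 19.12
position: [0.4474, 0.0119, 0.0206]
ee_rot: [0.707, 0.033, -0.033, -0.706]
ft_force: [-1.3, -0.1, 6.2]
grip_width: 0.46
clock: 19.88
position: [0.4473, 0.0116, 0.1603]
ee_rot: [0.707, 0.032, -0.032, -0.706]
ft_force: [1.0, -0.4, -1.1]
grip_width: 0.465
[1.07e+00 1.00e-03 3.06e-01] [ 0.002  0.025 -0.   ]
```

```bash
python3 -m pendant '{"offset":[[0.25,0,0.08],[0.5,0,0.16],[0.75,0,0.25],[1,0,0.306],[1,0,0.306],[1,0,0.306]],"turn":[[0,0.02,0],[0,0.025,0],[0,0.025,0],[0,0.025,0],[0,0.025,0],[0,0.025,0]]}';  python3 g.py .6548 .0921 .0165 4.1
```

```text
clock: 20.62
position: [0.6399, 0.0913, 0.1582]
ee_rot: [0.707, 0.025, -0.027, -0.706]
ft_force: [-0.6, -0.3, -1.1]
grip_width: 0.463
[ 0.077  0.708 -0.   ] [ 0.002  0.002 -0.004]
```

```bash
python3 -m pendant '{"offset":[[0.076,0.05,0],[0.076,0.2,0],[0.076,0.4,0],[0.076,0.55,0],[0.076,0.64,0],[0.076,0.68,0],[0.076,0.695,0],[0.076,0.705,0],[0.076,0.711,0],[0.076,0.713,0],[0.076,0.713,0]],"turn":[[0,0,0],[0,0,0],[0,0,0],[0,0,0],[0,0,0],[0,0,0],[0,0,0],[0,0,0],[0,0,0],[0,0,0],[0,0,0]]}'
```

```text
clock: 22.0
position: [0.655, 0.0922, 0.0167]
ee_rot: [0.707, 0.025, -0.026, -0.706]
ft_force: [-3.2, -1.9, 5.9]
grip_width: 0.461
```

Contact. Release, and on to the flask.

```bash
python3 -m pendant '{"offset":[[0,0,0],[0,0,0],[0,0,0],[0,0,0],[0,0,0],[0,-0.1,0],[0,-0.3,0],[0,-0.5,0],[0,-0.7,0],[0,-0.85,0],[0,-0.85,0],[0,-0.85,0]],"turn":[[0,0,0],[0,0,0],[0,0,0],[0,0,0],[0,0,0],[0,0,0],[0,0,0],[0,0,0],[0,0,0],[0,0,0],[0,0,0],[0,0,0]]}' 100; python3 g.py .442 -.0558 .18 1.2
```

```text
clock: 23.5
position: [0.6552, 0.0926, 0.187]
ee_rot: [0.707, 0.025, -0.026, -0.706]
ft_force: [-0.3, 0.1, -0.3]
grip_width: 0.999
[-1.117  0.038 -0.662] [ 0.003  0.066 -0.002]
```

```bash
python3 -m pendant '{"offset":[[-0.25,0,-0.15],[-0.5,0,-0.3],[-0.75,0,-0.45],[-1,0,-0.66],[-1,0,-0.66],[-1,0,-0.66],[-1,0,-0.66]],"turn":[[0,0.02,0],[0,0.04,0],[0,0.066,0],[0,0.066,0],[0,0.066,0],[0,0.066,0],[0,0.066,0]]}'; python3 g.py .442 -.0558 .055 1.2
```

```text
clock: 24.38
position: [0.4657, -0.0528, 0.1876]
ee_rot: [0.708, 0.007, -0.008, -0.707]
ft_force: [0.1, 0.2, -0.1]
grip_width: 0.999
[-0.118  0.663 -0.011] [ 0.002  0.002 -0.002]
```

```bash
python3 -m pendant '{"offset":[[-0.118,0,-0.011],[-0.118,0.1,-0.011],[-0.118,0.3,-0.011],[-0.118,0.5,-0.011],[-0.118,0.62,-0.011],[-0.118,0.663,-0.011],[-0.118,0.663,-0.011],[-0.118,0.663,-0.011]],"turn":[[0,0,0],[0,0,0],[0,0,0],[0,0,0],[0,0,0],[0,0,0],[0,0,0],[0,0,0]]}' && python3 -m pendant '{"offset":[[0,0,0],[0,0,0],[0,0,0],[0,0,0],[0,0,0],[0,0,0],[0,0,0],[0,0,0],[0,0,0],[0,0,0]],"turn":[[0,0,0],[0,0,0],[0,0,0],[0,0,0],[0,0,0],[0,0,0],[0,0,0],[0,0,0],[0,0,0],[0,0,0]]}' 0 50 && python3 -m pendant '{"offset":[[0,-0.1,0],[0,-0.3,0],[0,-0.5,0],[0,-0.65,0],[0,-0.7,0],[0,-0.7,0]],"turn":[[0,0,0],[0,0,0],[0,0,0],[0,0,0],[0,0,0],[0,0,0]]}' ; python3 g.py .6495 .1669 .2 4.1
```

```text
clock: 25.38
position: [0.4428, -0.0555, 0.056]
ee_rot: [0.708, 0.008, -0.008, -0.706]
ft_force: [-1.0, 0.6, -0.7]
grip_width: 1.001
clock: 26.62
position: [0.4429, -0.0557, 0.0563]
ee_rot: [0.708, 0.008, -0.008, -0.706]
ft_force: [-1.8, -0.6, 5.5]
grip_width: 0.293
clock: 27.38
position: [0.4427, -0.0559, 0.196]
ee_rot: [0.708, 0.008, -0.008, -0.706]
ft_force: [0.2, -0.2, -2.4]
grip_width: 0.288
[ 1.058 -0.024  1.091] [ 0.004 -0.063 -0.   ]
```

```bash
python3 -m pendant '{"offset":[[0.2,0,0.2],[0.4,0,0.4],[0.6,0,0.6],[0.8,0,0.8],[1,0,1],[1,0,1],[1,0,1]],"turn":[[0,-0.02,0],[0,-0.04,0],[0,-0.063,0],[0,-0.063,0],[0,-0.063,0],[0,-0.063,0],[0,-0.063,0]]}';  python3 g.py .6495 .1669 .0523 4.1
```

```text
clock: 28.25
position: [0.6376, 0.1494, 0.1928]
ee_rot: [0.708, 0.025, -0.027, -0.705]
ft_force: [-0.2, -1.6, -1.0]
grip_width: 0.289
[0.068 0.702 0.085] [ 0.004  0.002 -0.005]
```

```bash
python3 -m pendant '{"offset":[[0.068,0.05,0.085],[0.068,0.2,0.085],[0.068,0.4,0.085],[0.068,0.55,0.085],[0.068,0.64,0.085],[0.068,0.68,0.085],[0.068,0.695,0.085],[0.068,0.702,0.085],[0.068,0.705,0.085],[0.068,0.708,0.085],[0.068,0.708,0.085]],"turn":[[0,0,0],[0,0,0],[0,0,0],[0,0,0],[0,0,0],[0,0,0],[0,0,0],[0,0,0],[0,0,0],[0,0,0],[0,0,0]]}'
```

```text
clock: 29.62
position: [0.6498, 0.1671, 0.0524]
ee_rot: [0.708, 0.025, -0.027, -0.705]
ft_force: [-2.0, -2.0, 6.5]
grip_width: 0.29
```

Contact. Release, lift, back off along −tool x, and then check.

```bash
python3 -m pendant '{"offset":[[0,0,0],[0,0,0],[0,0,0],[0,0,0],[0,0,0],[0,0,0],[0,-0.1,0],[0,-0.3,0],[0,-0.6,0],[0,-0.9,0],[0,-1,0],[0,-1,0]],"turn":[[0,0,0],[0,0,0],[0,0,0],[0,0,0],[0,0,0],[0,0,0],[0,0,0],[0,0,0],[0,0,0],[0,0,0],[0,0,0],[0,0,0]]}' 100 && python3 -m pendant '{"offset":[[-0.3,0,-0.3],[-0.5,0,-0.6],[-0.7,0,-0.9],[-0.8,0,-1],[-0.8,0,-1],[-0.8,0,-1],[-0.8,0,-1]],"turn":[[0,0,0],[0,0,0],[0,0,0],[0,0,0],[0,0,0],[0,0,0],[0,0,0]]}'
python3 - <<'E'
from h import *
from workcell import manip
p,d,C,K=snap("w4"); P=wpts(d,C,K)
H,S,V=cv2.split(cv2.cvtColor(p,cv2.COLOR_RGB2HSV))
red=(((H<6)|(H>174))&(S>150)&(V>80)).astype(np.uint8)
k,l,st,c=cv2.connectedComponentsWithStats(red)
yw=np.radians(4.1);x=np.array([np.cos(yw),np.sin(yw)]);y=np.array([-x[1],x[0]]);W=np.array([.6575,.0547])
for i in range(1,k):
    if st[i,4]<60: continue
    zt=np.percentile(P[l==i][:,2],80); cs,_=cv2.findContours(((l==i)&(abs(P[...,2]-zt)<.004)).astype(np.uint8),0,1)
    cc=max(cs,key=cv2.contourArea); (a,b),r=cv2.minEnclosingCircle((wplane(cc[:,0],zt,C,K)[:,:2]*1000).astype(np.float32))
    q=np.array([a,b])/1000-W; print(c[i].round(1),"ztop %.3f r %.1f"%(zt,r),"rack x,y mm",(1000*q@x).round(1),(1000*q@y).round(1))
p,d=manip.camera("scene"); cv2.imwrite("pics/scene1.png",p[:,:,::-1])
E
```

```text
clock: 31.12
position: [0.6506, 0.1684, 0.2547]
ee_rot: [0.708, 0.026, -0.026, -0.706]
ft_force: [0.7, 0.2, -0.3]
grip_width: 0.997
clock: 32.0
position: [0.5057, -0.0418, 0.2548]
ee_rot: [0.707, 0.026, -0.026, -0.706]
ft_force: [0.1, 0.4, -1.1]
grip_width: 0.995
[470.8   9.4] ztop 0.103 r 13.5 rack x,y mm -1.4 110.1
[461.2  75.6] ztop 0.077 r 14.2 rack x,y mm -1.6 37.1
[470.5 143.6] ztop 0.107 r 19.3 rack x,y mm -1.9 -36.2
[449.6 201. ] ztop 0.067 r 26.3 rack x,y mm -1.4 -109.6
```

View pics/w4.png

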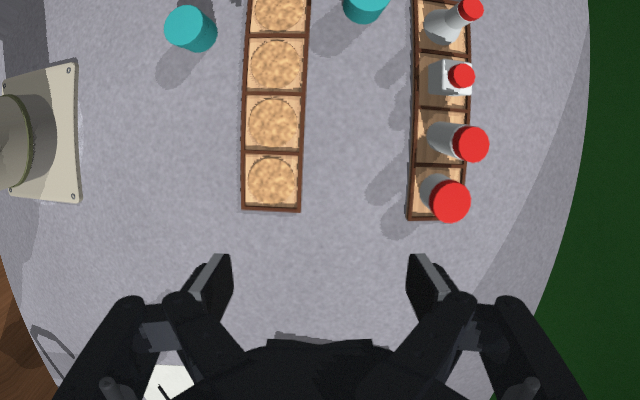

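View pics/scene1.png

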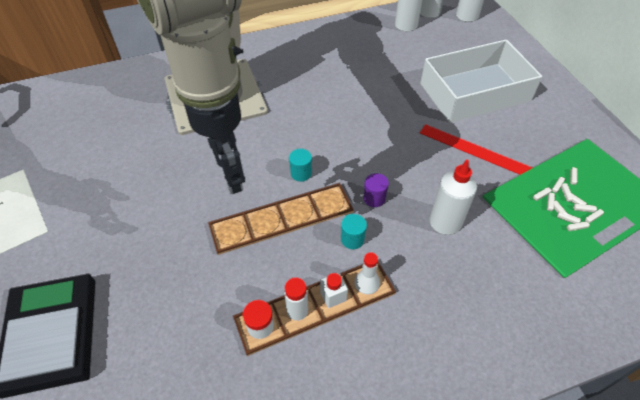

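Wrist view: flask (470,9), square (461,76), tall (470,144) and squat (450,201) stand in the weighing rack. All are upright, within 3 mm of the compartment centres, and at the right heights (tops at 103/77/107/67 mm, expected 102/76/106/66). The scene view shows the bottle at (455,200), unmoved, and the look-alikes where they were.

```bash
python3 -c "
from workcell import manip
print(manip.hand_in())"
```

```text
the job is handed in; nothing more can be done
None
```

All four pots are in the weighing rack in reverse order, and the job is handed in. The row on the soaking rack, from +y to −y, was squat, tall, square, flask. It is now flask, square, tall, squat.

- **Placing:** a last wrist-camera measurement put each pot within about 3 mm of its compartment centre along both rack axes. The pot tops were within 1 mm of the expected heights, so each stands flat on the floor.
- **State at the end:** both final views show the pots upright and released, with the gripper open and clear of everything. The job took about 32 s of the 120 s allowed.
- **Bystanders:** in the scene picture the wash bottle and the purple and turquoise look-alikes stand where they started. I judged this by eye and did not measure it.
- **Disagreement:** the scene camera put the racks about 6 mm farther in x than the top and wrist cameras. I used the top and wrist values, which agreed to about 1 mm. No check failed.

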